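# Unclip the inspection torch and lay it in the instrument tray

## Task

Take the inspection torch out of its pair of sprung clips on the tool rack by pulling it straight forward (level, out through the open side of the clips, towards the robot), and lay it down gently in the long empty bay of the grey instrument tray, flat on the floor of the bay, ready for checking the specimen holder. Leave the screwdriver in its clips and do not disturb the two specimen boxes and the round dish in the tray's short bay.

Things in the scene. Friction and masses are not known exactly. Their poses are not given: they have to be found in the camera images.
- rack: Tool rack of bent grey sheet steel, bolted down. Origin: on the bench, below the axis of the clipped tools, half-way along the rack; x away from the robot, y along the rack, z up. Base plate 400 mm along y, x = -20 to +65 mm, 4 mm thick. A 3 mm sheet at x = 12 mm rises to 55 mm; from it four tabs 20 mm wide rise to 115 mm at y = -175, -75, 75, 175 mm, with a sprung C clip on each.
- clips_left (a point): Middle of the left (+y) pair of sprung steel C clips, on the axis of the bar they hold: 95 mm above the bench, at y = 125 mm of the rack (same axes). Clips 16 mm wide, 100 mm apart, open towards -x. The tabs leave 80 mm free between them, so a finger can go down behind the bar and one in front. Lips reach 11 mm forward of the axis; a bar is clear of them once 25 mm forward.
- clips_right (a point): The same for the right (-y) pair of clips, at y = -125 mm of the rack. Either pair holds a tool level along y. Pulling a tool straight out takes about 12 to 20 N for its two clips together, and it comes free with a snap.
- torch_mid (a point): Plain aluminium torch, 100 to 170 g, in the left or right clips by chance. Point: on its axis, at mid-barrel, half-way between its clips; y along the torch to its lamp, z up while clipped. Barrel 20 mm thick, y = -65 to 65 mm; hexagonal head 28 mm over flats, to 97 mm; hexagonal tail cap 24 mm over flats, to -85 mm. Lying on flats (a flat is down while clipped), its point is 13 mm above the floor.
- driver_mid (a point): Screwdriver in the other pair of clips: round black handle 20 mm thick, from -75 to +75 mm along y, then a 6 mm steel shaft to +143 mm. Point: on the axis, at the middle of the handle. It stays there.
- tray: Grey plastic instrument tray, fixed on the bench: 125 mm along its x, 400 mm along its y, 30 mm high, walls and floor 4 mm thick. Origin: centre of the underside, z up. A divider 24 mm high, across the tray 96 mm to the left (+y) of its centre, parts it into a short left bay (with the specimen boxes and the dish) and a long empty right bay.
- bay_floor (a point): Centre of the floor of the tray's long empty bay, on the floor's upper face, 4 mm above the bench. The bay is 117 mm along x and 290 mm along y (same axes as the tray); the tray's walls rise 26 mm above this floor.
- gridbox_a_mid (a point): Flat specimen box with a clear lid, 34 x 46 x 10 mm, lying loose in the short bay. Point: its centre. Leave alone.
- gridbox_b_mid (a point): A second such specimen box in the short bay. Point: its centre. Leave alone.
- dish_mid (a point): Round clear dish, 44 mm across and 12 mm high, lying loose in the short bay. Point: its centre. Leave alone.
Things that resemble listed ones, but are neither listed nor needed, are in the scene too. What is meant by the part that bears torch_mid is not green, and is the larger of those in its own colour.

How it is judged (in metres and radians):
On the way:
1. the torch has come straight forward out of its clips: its middle 25 to 110 mm in front of their axis, within 30 mm of that axis in height and 30 mm sideways of where it was clipped (x of torch_mid in the frame of rack between -0.11 and -0.025 m and z of torch_mid in the frame of rack between 0.065 and 0.125 m and (y of torch_mid in the frame of rack between 0.095 and 0.155 m or y of torch_mid in the frame of rack between -0.155 and -0.095 m)), for 0.05 s.
At the end, for the whole second after the job is handed in: Torch at rest, let go, on the floor of the long bay: middle within 50 mm across and 80 mm along of the bay's centre, less than 19 mm above its floor, axis within 5 degrees of level. Screwdriver still clipped (moved under 12 mm); boxes and dish moved under 20 mm (x of torch_mid in the frame of bay_floor between -0.05 and 0.05 m and y of torch_mid in the frame of bay_floor between -0.08 and 0.08 m and z of torch_mid in the frame of bay_floor below 0.019 m and angle between torch_mid's own y axis and vertical between 1.48 and 1.66 rad and linear speed of torch below 0.03 m/s and distance of driver_mid from where it was at the start of the episode below 0.012 m and distance of each of gridbox_a_mid, gridbox_b_mid, dish_mid from where it was at the start of the episode below 0.02 m); the robot touches nothing.
It fails at once if the torch is dropped or flung: moving faster than 0.7 m/s less than 60 mm above the bench (height (world z) of torch_mid below 0.06 m and linear speed of torch above 0.7 m/s).
It fails at once if the screwdriver is moved in its clips by more than 12 mm (distance of driver_mid from where it was at the start of the episode above 0.012 m).
It fails at once if a specimen box or the dish is pushed by more than 20 mm (distance of any of gridbox_a_mid, gridbox_b_mid, dish_mid from where it was at the start of the episode above 0.02 m).
It also fails if it takes over 40 s, if anything falls off the work surface, if the arm or the gripper's body presses on something with over 40 N, if the wrist force passes 120 N, or if a joint passes its speed limit or range.

## Robot

A 6-joint arm with a two-finger parallel gripper is mounted at the origin on the work surface. World frame = base frame: x ahead of the robot, y to its left, z up, the work surface at z = 0. Lengths are in m, angles in degrees, forces in N, time in s.
With the tool pointing down it reaches from about 0.275 to 0.75 m from the base axis. Payload 10.2 kg.
Tool frame: the origin (TCP) lies at the very end of the fingers, on their centre line; the grasp point (between the pads) lies 19 mm behind it; z points along the fingers, y is the line along which they close (so a half turn about z gives the same grasp; the last joint's range is limited). The gripper opens to 85 mm and grips with 20 to 120 N. Pads are 22 mm wide; open, the fingers measure 114 mm over their backs; the gripper's body (76 mm by 85 mm) begins 54 mm behind the grasp point. The pads swing forward as they close: fully open they stand 13 mm farther back than shut.
Start: joints at [-87.857, 17.928, 85.812, -0, 76.261, -12.8], TCP at [0.135, -0.507, 0.231] pointing down, gripper open.
Joint ranges: [-168.41, 168.41], [-55.51, 124.54], [10.69, 146.95], [-70.63, 250.63], [1, 178], [-165.06, 165.06]. Speed limits (degrees/s): [136.94, 136.94, 172.46, 180, 180, 180].

## Interface

Orientations are given as a 3x3 rotation matrix whose columns are the frame's x, y, z axes.
In Python, from plant import ctrl, eyes gives the robot as it stands.
- The arm moves only by the tool apply_moves, never from a script. Its argument "rows" is a list of rows, each a list of 6 numbers: the shift along the tool's x, y, z as a fraction of full scale, then the turn, a rotation vector about the tool's x, y, z as a fraction of full scale. A call has 1 to 20 rows; each row shifts and turns the commanded pose from where the row before left it, along the tool's axes as they then stand; what a row does not reach is not made up. Full scale, the value 1, is 0.04 m for a shift and 5 degrees for a turn. A row lasts 1/10 s, in which the tool goes at most 50 mm and 8.59 degrees, less where a joint would pass 70% of its speed; a pose out of reach is approached as far as the arm can. A call with a number of a shift or a turn outside -1 to 1 is refused whole. A call with a gripper value outside its range is refused whole. "grip" is the closure, from 0 (fully open) to 1 (shut), set as the call begins (left out, the last holds). The fingers move at their own pace and stop on an object; the grip force is fixed at half the most. Time passes only in rows, so rows that do not move let the fingers close. It gives the time, the measured TCP pose, the force, the opening and the grip force at its end, in the units of the state.
- ctrl.get_obs(): the state, without advancing time (a new reading comes with each control period).
- eyes.snapshot(name): name is "scene" or "top"; returns a dict with "frame" (400x640x3 uint8, red, green, blue), "fx", "fy", "cx", "cy" (pixels), "k1" (the pictures are not rectified: a ray, as slopes to the right and down, at radius r is drawn at 1 + k1 r^2 times it, then the intrinsics apply), "world_from_camera" (4x4, takes a point from camera to world coordinates). Camera axes: x right, y down, z forward; pixel columns grow to the right and rows downward; lengths in m; the calibration is good to about 2 mm. A picture is of the moment at which its call begins. There is no depth.
- ctrl.sign_off(): hands the job in; it is judged then, once.
The state is a dict: "time_s": time; "qpos": joint angles; "joint_velocities": joint speeds; "joint_torque": joint torques, N m; "tcp_pos": TCP position; "tcp_rot": TCP orientation; "contact_force": force on the tool from outside, world axes, zero at the start; "wrist_torque": the same for the moment, N m; "gripper_width": opening from 0.0 (shut) to 1.0 (fully open); "grasp_force": force on a finger pad.
Only numpy, scipy, OpenCV 4.12 (cv2) and the standard library are available. Lean on these libraries where they do the work, as an engineer would, in place of code of your own. Each camera call takes 0.05 s, during which the arm holds its last target. There are 200 camera calls.

## Working session

There is one attempt and no reset: what is moved stays moved. The work goes in short steps, Python scripts to look and compute and a tool call to move; the robot and the scene stay as the last step left them, time stands still between calls to the robot, and variables do not carry over. Pictures are saved under pics/ and viewed, at most 10 in all, crops included, and the job is handed in when it is done.

Besides the shell and the picture viewer there is one more tool, called after "Emit:" as name([rows], argument=value, ...), one row to a line, values as JSON. apply_moves: Moves the arm, as the interface text tells. Its arguments: {"type":"object","properties":{"rows":{"type":"array"},"grip":{"type":"number"}},"required":["rows"]}

```bash
mkdir -p pics
python3 - <<'E'
from plant import ctrl, eyes
import cv2,numpy as np
for n in("scene","top"):
    s=eyes.snapshot(n); cv2.imwrite(f"pics/{n}0.png",s["frame"][:,:,::-1])
    print(n,s["fx"],s["fy"],s["cx"],s["cy"],s["k1"]);print(np.round(s["world_from_camera"],4).tolist())
o=ctrl.get_obs();print(o)
E
```

```text
scene 400.8653726528123 400.8653726528123 316.41761578676966 198.35791175847658 0.01885594718609516
[[0.7965, 0.4141, -0.4406, 1.0071], [0.6047, -0.5483, 0.5777, -0.793], [-0.0023, -0.7266, -0.6871, 0.8626], [0.0, 0.0, 0.0, 1.0]]
top 407.24753128363324 407.24753128363324 321.1948287766561 199.20895416706142 0.03413477597499119
[[-0.009, -0.9988, 0.0483, 0.4331], [-0.9995, 0.0105, 0.0304, -0.1477], [-0.0309, -0.048, -0.9984, 1.1372], [0.0, 0.0, 0.0, 1.0]]
{'time_s': 0.1, 'qpos': array([-8.78570106e+01,  1.79554002e+01,  8.58497044e+01, -1.14961496e-03,
        7.62609018e+01, -1.27998090e+01]), 'joint_velocities': array([ 0.03560525, -0.07111358, -0.13404544,  0.12179738,  0.00987958,
       -0.06434183]), 'joint_torque': array([ 3.66438820e-03, -4.12902081e+01, -2.60140622e+01, -9.98331325e-05,
        3.07846349e-03, -1.91815383e-05]), 'tcp_pos': array([ 0.13534868, -0.50701316,  0.23079947]), 'tcp_rot': array([[ 9.66182514e-01,  2.57859158e-01, -6.25552162e-05],
       [ 2.57859058e-01, -9.66181858e-01,  1.15049410e-03],
       [ 2.36225725e-04, -1.12771771e-03, -9.99999336e-01]]), 'contact_force': array([ 0.28698361, -0.00608814,  0.41390503]), 'wrist_torque': array([0.02403658, 0.00605923, 0.07705513]), 'grasp_force': 0.0, 'gripper_width': 1.0008458479752682}
```

View pics/scene0.png

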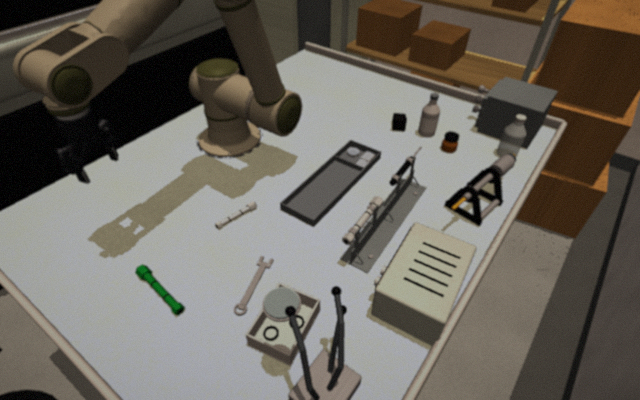

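View pics/top0.png

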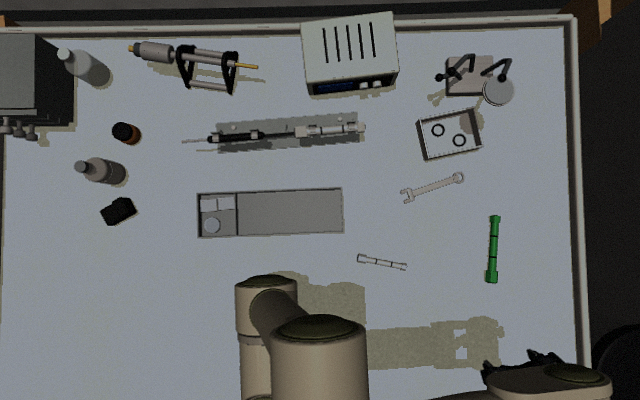

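The torch could be one of three things: the silver one in the right clips (top ~(335,130)), a small silver one on the bench (382,262), or a green one (493,248). The clipped one fits, being silver and larger than the other silver one. The screwdriver is in the left clips (~(240,136)) and the tray is at (270,213). I'll confirm with an enlarged crop.

Run:
```python
import cv2
a=cv2.imread("pics/top0.png")[100:245,180:380]
cv2.imwrite("pics/c1.png",cv2.resize(a,None,fx=4,fy=4,interpolation=cv2.INTER_CUBIC))
a=cv2.imread("pics/scene0.png")[140:280,330:440]
cv2.imwrite("pics/c2.png",cv2.convertScaleAbs(cv2.resize(a,None,fx=4,fy=4,interpolation=cv2.INTER_CUBIC),alpha=1.3))
```

```text
(no output)
```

View pics/c1.png

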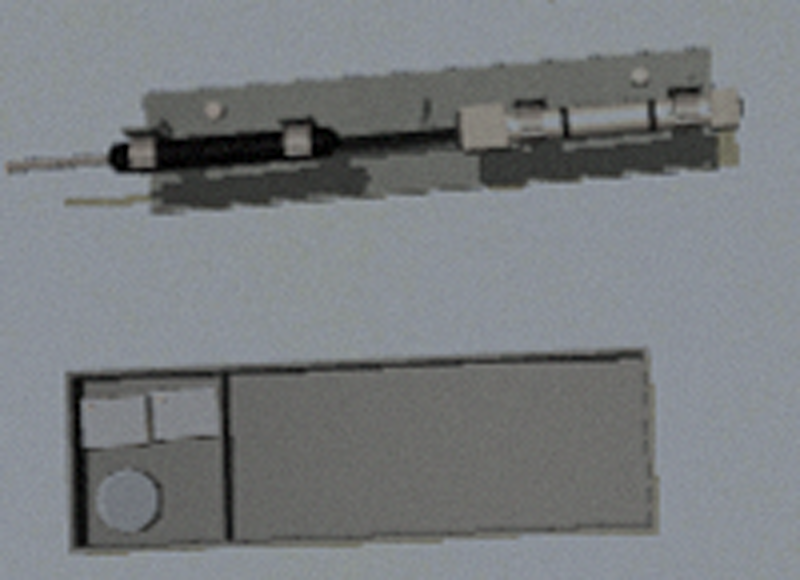

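View pics/c2.png

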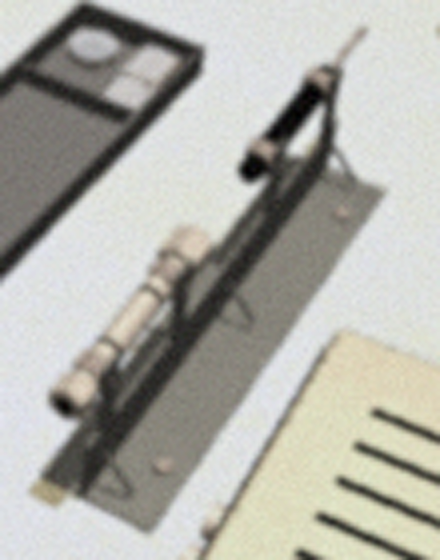

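Confirmed: the silver torch is in the right clips, with its head towards +y (crop x 459 to 741, y about 130 to 107). The screwdriver is in the left pair. In the crop, the tray's rim corners are (68,373), (648,350), (657,531) and (73,550).

```bash
cat > h.py <<'E'
import numpy as np,cv2
def ray(s,p,z):
    K=np.array([[s["fx"],0,s["cx"]],[0,s["fy"],s["cy"]],[0,0,1]])
    n=cv2.undistortPoints(np.array([[p]],float),K,np.array([s["k1"],0,0,0.]))[0,0]
    T=s["world_from_camera"];d=T[:3,:3]@[*n,1];return T[:3,3]+d*(z-T[2,3])/d[2]
E
python3 - <<'E'
from plant import ctrl,eyes
from h import *
s=eyes.snapshot("top")
f=lambda u,v,z:ray(s,((u+.5)/4-.5+180,(v+.5)/4-.5+100),z)
h,t,c1,c2,m=[f(*p,.095) for p in((459,130),(741,107),(530,122),(687,106),(608,118))]
print("head,tail,mid",h,t,m,np.linalg.norm(h-t)); d=h-t;print("axis yaw",np.degrees(np.arctan2(-d[0],d[1])))
print(c1,c2,(c1+c2)/2)
B=[f(*p,.004) for p in((145,210),(718,166),(708,50),(145,97))]
print("base",np.round(B,4)); e=B[0]-B[1];print(np.linalg.norm(e),np.degrees(np.arctan2(-e[0],e[1])))
C=[f(*p,.03) for p in((68,373),(648,350),(657,531),(73,550))]
print("tray",np.round(C,4),np.mean(C,0)); e=C[0]-C[1]+C[3]-C[2];yw=np.arctan2(-e[0],e[1]);print(np.linalg.norm(e)/2,np.degrees(yw))
# bay centre: local y from -196 to +94 -> -51mm
print("bay",np.mean(C,0)[:2]-.051*np.array([-np.sin(yw),np.cos(yw)]))
E
```

```text
head,tail,mid [ 0.6580152  -0.04810815  0.095     ] [ 0.67002558 -0.23006322  0.095     ] [ 0.66432382 -0.14448613  0.095     ] 0.18235102534689002
axis yaw 3.7764673577662857
[ 0.6625226  -0.09410292  0.095     ] [ 0.67127127 -0.19541853  0.095     ] [ 0.66689693 -0.14476073  0.095     ]
base [[ 0.6239  0.1825  0.004 ]
 [ 0.6494 -0.2207  0.004 ]
 [ 0.7313 -0.2147  0.004 ]
 [ 0.7042  0.1826  0.004 ]]
0.40402566134380125 3.618112514272371
tray [[ 0.5077  0.2277  0.03  ]
 [ 0.5191 -0.1699  0.03  ]
 [ 0.3962 -0.1746  0.03  ]
 [ 0.3868  0.2234  0.03  ]] [0.45245154 0.02666544 0.03      ]
0.39791184513948663 1.4988820627037673
bay [ 0.45378557 -0.02431711]
```

Emit:
apply_moves([
  [0, 0, 0, 0, 0, -0.985],
  [0, 0, 0, 0, 0, -0.985],
  [0, 0, 0, 0, 0, -0.985],
  [0, 0, 0, 0, 0, -0.985],
  [0, 0, 0, 0, 0, -0.985],
  [0, 0, 0, 0, 0, -0.985],
  [0, 0, 0, 0, 0, -0.985],
  [0, 0, 0, 0, 0, -0.985],
  [0, 0, 0, 0, 0, -0.985],
  [0, 0, 0, 0, 0, -0.985],
  [0, 0, 0, 0, 0, -0.985],
  [0, 0, 0, 0, 0, -0.985],
  [0, 0, 0, 0, 0, -0.985],
  [0, 0, 0, 0, 0, -0.985],
  [0, 0, 0, 0, 0, -0.985],
  [0, 0, 0, 0, 0, -0.985],
  [0, 0, 0, 0, 0, 0],
  [0, 0, 0, 0, 0, 0],
], grip=0)

```text
time_s: 1.95
tcp_pos: [0.1354, -0.5072, 0.2311]
tcp_rot: [[-0.063, 0.998, -0.0], [0.998, 0.063, 0.0], [0.0, -0.0, -1.0]]
contact_force: [-0.1, -0.2, -0.1]
gripper_width: 0.999
grasp_force: 0.0
```

Emit:
apply_moves([
  [0.4, 0.68, 0, 0, 0, 0],
  [0.4, 0.68, 0, 0, 0, 0],
  [0.4, 0.68, 0, 0, 0, 0],
  [0.4, 0.68, 0, 0, 0, 0],
  [0.4, 0.68, 0, 0, 0, 0],
  [0.4, 0.68, 0, 0, 0, 0],
  [0.4, 0.68, 0, 0, 0, 0],
  [0.4, 0.68, 0, 0, 0, 0],
  [0.4, 0.68, 0, 0, 0, 0],
  [0.4, 0.68, 0, 0, 0, 0],
  [0.4, 0.68, 0, 0, 0, 0],
  [0.4, 0.68, 0, 0, 0, 0],
  [0.4, 0.68, 0, 0, 0, 0],
  [0.4, 0.68, 0, 0, 0, 0],
  [0.4, 0.68, 0, 0, 0, 0],
  [0.4, 0.68, 0, 0, 0, 0],
  [0.4, 0.68, 0, 0, 0, 0],
  [0.4, 0.68, 0, 0, 0, 0],
  [0.4, 0.68, 0, 0, 0, 0],
  [0, 0, 0, 0, 0, 0],
])

```text
time_s: 3.95
tcp_pos: [0.6331, -0.1677, 0.2303]
tcp_rot: [[-0.067, 0.998, -0.0], [0.998, 0.067, 0.001], [0.001, -0.0, -1.0]]
contact_force: [-1.0, -0.7, -0.3]
gripper_width: 1.002
grasp_force: 0.0
```

Emit:
apply_moves([
  [0.26, 0.4, 0, 0, 0, 0],
  [0.26, 0.4, 0, 0, 0, 0],
  [0, 0, 0.6, 0, 0, 0],
  [0, 0, 0.6, 0, 0, 0],
  [0, 0, 0.6, 0, 0, 0],
  [0, 0, 0.6, 0, 0, 0],
  [0, 0, 0, 0, 0, 0],
  [0, 0, 0, 0, 0, 0],
])

```text
time_s: 4.75
tcp_pos: [0.6618, -0.1477, 0.136]
tcp_rot: [[-0.064, 0.998, 0.0], [0.998, 0.064, -0.0], [-0.0, 0.0, -1.0]]
contact_force: [-0.8, -0.3, 0.3]
gripper_width: 0.999
grasp_force: 0.0
```

Run:
```python
from plant import ctrl,eyes
import cv2,numpy as np
a=eyes.snapshot("scene")["frame"][130:270,310:450,::-1];b=eyes.snapshot("top")["frame"][60:200,260:400,::-1]
cv2.imwrite("pics/d1.png",cv2.resize(np.hstack([a,b]),(800,400),interpolation=cv2.INTER_CUBIC))
```

```text
(no output)
```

View pics/d1.png

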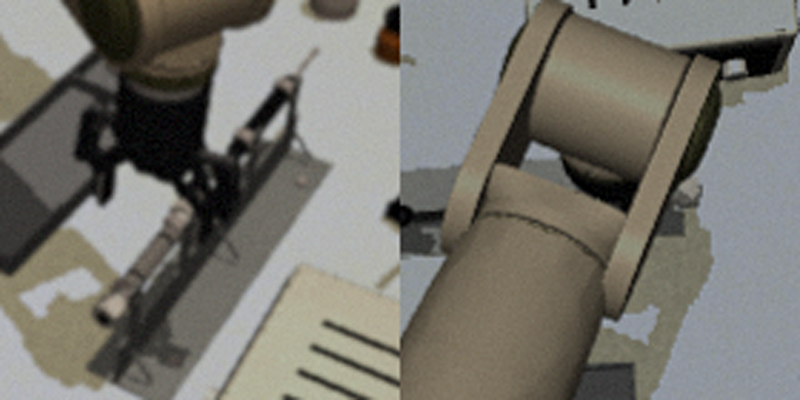

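The gripper straddles the torch with one finger behind and one in front. The apparent offset towards the head is parallax from the extra height. Next I descend and close.

Emit:
apply_moves([
  [0.08, 0.06, 0, 0, 0, 0],
  [0, 0, 0.25, 0, 0, 0],
  [0, 0, 0.25, 0, 0, 0],
  [0, 0, 0.25, 0, 0, 0],
  [0, 0, 0.25, 0, 0, 0],
  [0, 0, 0.25, 0, 0, 0],
  [0, 0, 0.22, 0, 0, 0],
  [0, 0, 0, 0, 0, 0],
  [0, 0, 0, 0, 0, 0],
])

```text
time_s: 5.75
tcp_pos: [0.6641, -0.144, 0.0766]
tcp_rot: [[-0.065, 0.998, 0.0], [0.998, 0.065, -0.0], [-0.0, 0.0, -1.0]]
contact_force: [0.5, -0.4, -1.0]
gripper_width: 1.002
grasp_force: 0.0
```

Emit:
apply_moves([
  [0, 0, 0, 0, 0, 0],
  [0, 0, 0, 0, 0, 0],
  [0, 0, 0, 0, 0, 0],
  [0, 0, 0, 0, 0, 0],
  [0, 0, 0, 0, 0, 0],
  [0, 0, 0, 0, 0, 0],
  [0, 0, 0, 0, 0, 0],
  [0, 0, 0, 0, 0, 0],
], grip=1)

```text
time_s: 6.55
tcp_pos: [0.663, -0.144, 0.0764]
tcp_rot: [[-0.065, 0.998, -0.003], [0.998, 0.065, 0.0], [0.0, -0.003, -1.0]]
contact_force: [-5.5, -0.4, 1.6]
gripper_width: 0.213
grasp_force: 58.4
```

Emit:
apply_moves([
  [0, -0.1, 0, 0, 0, 0],
  [0, -0.1, 0, 0, 0, 0],
  [0, -0.1, 0, 0, 0, 0],
  [0, -0.1, 0, 0, 0, 0],
  [0, -0.1, 0, 0, 0, 0],
  [0, -0.1, 0, 0, 0, 0],
  [0, -0.1, 0, 0, 0, 0],
  [0, -0.1, 0, 0, 0, 0],
  [0, -0.1, 0, 0, 0, 0],
  [0, -0.1, 0, 0, 0, 0],
  [0, -0.1, 0, 0, 0, 0],
  [0, -0.1, 0, 0, 0, 0],
  [0, -0.1, 0, 0, 0, 0],
  [0, -0.1, 0, 0, 0, 0],
  [0, -0.1, 0, 0, 0, 0],
  [0, -0.1, 0, 0, 0, 0],
  [0, 0, 0, 0, 0, 0],
  [0, 0, 0, 0, 0, 0],
])

```text
time_s: 8.35
tcp_pos: [0.6002, -0.1482, 0.0766]
tcp_rot: [[-0.065, 0.998, 0.0], [0.998, 0.065, -0.0], [-0.0, 0.0, -1.0]]
contact_force: [-0.7, -0.8, -1.5]
gripper_width: 0.214
grasp_force: 59.2
```

Run:
```python
from plant import ctrl,eyes
import cv2,numpy as np
a=eyes.snapshot("scene")["frame"][130:270,290:430,::-1];b=eyes.snapshot("top")["frame"][90:230,240:380,::-1]
cv2.imwrite("pics/d2.png",cv2.resize(np.hstack([a,b]),(800,400),interpolation=cv2.INTER_CUBIC))
```

```text
(no output)
```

View pics/d2.png

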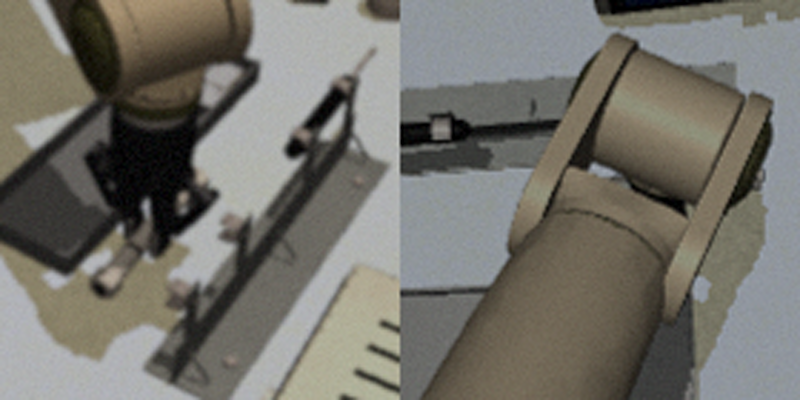

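The torch is out of the clips and held level, and the screwdriver hasn't moved. Next I go over the bay and lower it.

Emit:
apply_moves([
  [0.2, -0.22, 0, 0, 0, 0],
  [0.4, -0.42, 0, 0, 0, 0],
  [0.4, -0.42, 0, 0, 0, 0],
  [0.4, -0.42, 0, 0, 0, 0],
  [0.4, -0.42, 0, 0, 0, 0],
  [0.4, -0.42, 0, 0, 0, 0],
  [0.4, -0.42, 0, 0, 0, 0],
  [0.4, -0.42, 0, 0, 0, 0],
  [0.3, -0.3, 0, 0, 0, 0],
  [0, 0, 0, 0, 0, 0.44],
  [0, 0, 0, 0, 0, 0],
  [0, 0, 0, 0, 0, 0],
])

```text
time_s: 9.65
tcp_pos: [0.4538, -0.0256, 0.0766]
tcp_rot: [[-0.028, 1.0, 0.001], [1.0, 0.028, -0.0], [-0.0, 0.001, -1.0]]
contact_force: [-0.4, 0.9, -1.2]
gripper_width: 0.211
grasp_force: 59.2
```

Emit:
apply_moves([
  [0, 0, 0.15, 0, 0, 0],
  [0, 0, 0.2, 0, 0, 0],
  [0, 0, 0.2, 0, 0, 0],
  [0, 0, 0.2, 0, 0, 0],
  [0, 0, 0.2, 0, 0, 0],
  [0, 0, 0.2, 0, 0, 0],
  [0, 0, 0.15, 0, 0, 0],
  [0, 0, 0.1, 0, 0, 0],
  [0, 0, 0, 0, 0, 0],
  [0, 0, 0, 0, 0, 0],
])

```text
time_s: 10.65
tcp_pos: [0.4535, -0.0255, 0.0206]
tcp_rot: [[-0.027, 1.0, 0.0], [1.0, 0.027, -0.0], [-0.0, 0.0, -1.0]]
contact_force: [0.1, 0.2, -1.7]
gripper_width: 0.212
grasp_force: 59.2
```

Run:
```python
from plant import ctrl,eyes
import cv2,numpy as np
a=eyes.snapshot("scene")["frame"][120:260,250:390,::-1];b=eyes.snapshot("top")["frame"][140:280,220:360,::-1]
cv2.imwrite("pics/d3.png",cv2.convertScaleAbs(cv2.resize(np.hstack([a,b]),(800,400),interpolation=cv2.INTER_CUBIC),alpha=1.4))
```

```text
(no output)
```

View pics/d3.png

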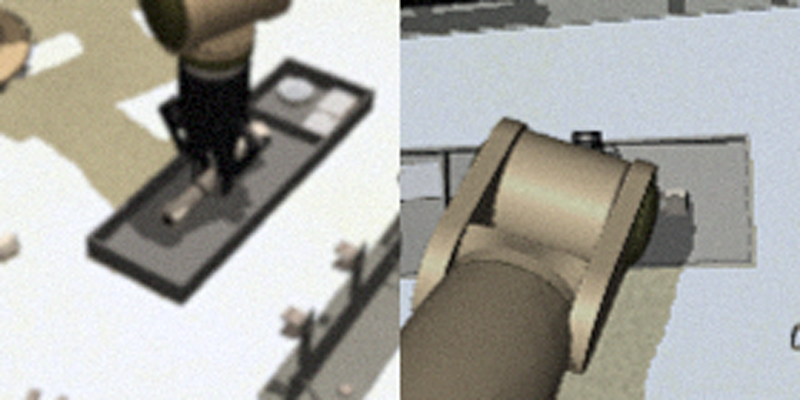

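The torch is level in the middle of the long bay and clear of the divider. I'll lower it gently.

Emit:
apply_moves([
  [0, 0, 0.1, 0, 0, 0],
  [0, 0, 0.1, 0, 0, 0],
  [0, 0, 0.1, 0, 0, 0],
  [0, 0, 0.06, 0, 0, 0],
  [0, 0, 0.03, 0, 0, 0],
  [0, 0, 0, 0, 0, 0],
  [0, 0, 0, 0, 0, 0],
])

```text
time_s: 11.45
tcp_pos: [0.4534, -0.0255, 0.0049]
tcp_rot: [[-0.027, 1.0, 0.0], [1.0, 0.027, -0.0], [-0.0, 0.0, -1.0]]
contact_force: [-0.5, 0.1, -1.3]
gripper_width: 0.216
grasp_force: 59.2
```

Emit:
apply_moves([
  [0, 0, 0.025, 0, 0, 0],
  [0, 0, 0, 0, 0, 0],
])

```text
time_s: 11.65
tcp_pos: [0.4536, -0.0255, 0.0044]
tcp_rot: [[-0.027, 1.0, 0.0], [1.0, 0.027, -0.0], [-0.0, 0.0, -1.0]]
contact_force: [-1.8, 2.1, 5.0]
gripper_width: 0.21
grasp_force: 62.9
```

Emit:
apply_moves([
  [0, 0, 0.02, 0, 0, 0],
  [0, 0, 0, 0, 0, 0],
])

```text
time_s: 11.85
tcp_pos: [0.4536, -0.0255, 0.0043]
tcp_rot: [[-0.027, 1.0, 0.001], [1.0, 0.027, -0.0], [-0.0, 0.001, -1.0]]
contact_force: [-5.7, 0.3, 17.7]
gripper_width: 0.211
grasp_force: 69.5
```

The fingertips are on the floor, so the torch sits only a few mm above it. I'll back off a hair, then open partway.

Emit:
apply_moves([
  [0, 0, -0.04, 0, 0, 0],
  [0, 0, 0, 0, 0, 0],
])

```text
time_s: 12.05
tcp_pos: [0.4535, -0.0255, 0.0049]
tcp_rot: [[-0.027, 1.0, 0.001], [1.0, 0.027, -0.0], [-0.0, 0.001, -1.0]]
contact_force: [0.2, 0.5, -1.5]
gripper_width: 0.212
grasp_force: 59.5
```

Emit:
apply_moves([
  [0, 0, 0, 0, 0, 0],
  [0, 0, 0, 0, 0, 0],
  [0, 0, 0, 0, 0, 0],
  [0, 0, 0, 0, 0, 0],
  [0, 0, 0, 0, 0, 0],
  [0, 0, 0, 0, 0, 0],
], grip=0.5)

```text
time_s: 12.65
tcp_pos: [0.4534, -0.0255, 0.0047]
tcp_rot: [[-0.027, 1.0, -0.0], [1.0, 0.027, 0.0], [0.0, -0.0, -1.0]]
contact_force: [-0.7, 0.1, -0.1]
gripper_width: 0.499
grasp_force: 0.0
```

Emit:
apply_moves([
  [0, 0, -0.1, 0, 0, 0],
  [0, 0, -0.2, 0, 0, 0],
  [0, 0, -0.4, 0, 0, 0],
  [0, 0, -0.6, 0, 0, 0],
  [0, 0, -0.8, 0, 0, 0],
  [0, 0, -0.8, 0, 0, 0],
  [0, 0, -0.8, 0, 0, 0],
  [0, 0, -0.8, 0, 0, 0],
  [-0.8, -0.3, 0, 0, 0, 0],
  [-0.8, -0.3, 0, 0, 0, 0],
  [-0.8, -0.3, 0, 0, 0, 0],
  [-0.8, -0.3, 0, 0, 0, 0],
  [-0.8, -0.3, 0, 0, 0, 0],
  [-0.8, -0.3, 0, 0, 0, 0],
  [-0.8, -0.3, 0, 0, 0, 0],
  [-0.8, -0.3, 0, 0, 0, 0],
  [0, 0, 0, 0, 0, 0],
  [0, 0, 0, 0, 0, 0],
])

```text
time_s: 14.45
tcp_pos: [0.364, -0.2841, 0.1851]
tcp_rot: [[-0.026, 1.0, 0.0], [1.0, 0.026, 0.0], [0.0, 0.0, -1.0]]
contact_force: [0.3, -0.8, -0.2]
gripper_width: 0.502
grasp_force: 0.0
```

Run:
```python
from plant import ctrl,eyes
import cv2,numpy as np
a=eyes.snapshot("scene")["frame"][120:270,270:430,::-1];b=eyes.snapshot("top")["frame"][100:250,190:350,::-1]
cv2.imwrite("pics/d4.png",cv2.convertScaleAbs(cv2.resize(np.hstack([a,b]),(800,375),interpolation=cv2.INTER_CUBIC),alpha=1.4))
```

```text
(no output)
```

View pics/d4.png

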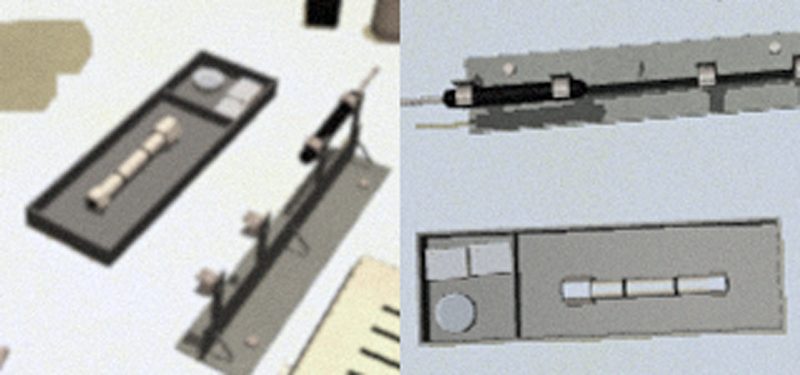

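The torch lies flat in the middle of the long bay. The screwdriver, boxes and dish haven't moved, and the arm is clear.

```bash
python3 -c "
from plant import ctrl
print(ctrl.sign_off())"
```

```text
the job is handed in; nothing more can be done
None
```

I pulled the torch straight out of the right-hand clips, laid it flat mid-way along the tray's long bay after a release drop of about 5 mm, and handed the job in (verdict not shown); the last picture shows the screwdriver, boxes and dish where they were.

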